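Bring the next leaf sample under the microscope with one turn of the indexer

TASK

Stand the squat white sample cup from the bench upright in the open nest of the carousel and let go of it. Then turn the indexer's handwheel, the one with the upright crank handle, counter-clockwise seen from above through exactly one full turn, so that the handle is back at its starting mark and the cup has been carried under the microscope; do not run the wheel well past the mark.

Things in the scene. Friction and masses are not known exactly. Their poses are not given: they have to be found in the camera images.
- cup_mid (a point): Centre, half-way up, of the squat white plastic sample cup: 42 mm diameter, 60 mm high, open top, green leaf disc inside, about 50 g, loose; z is its axis. It stands on the bench on the -y side of the indexer, in a loose row with two unwanted white cups, 75 mm or more between centres: a tall one (42 mm diameter, 105 mm high) and a wide one (60 mm diameter, 45 mm high). Their order varies.
- nest (a point): Floor centre of the only open nest of the indexer's carousel (250 mm aluminium disc; its 3 other places have flat steel covers), 46 mm above the bench, 90 mm from the carousel's axis, on its -y side at the start. A round steel rim, inner diameter 58 mm, outer 66 mm, 7 mm high, surrounds it. A cup standing in it has its centre 30 mm above this point. It turns with the carousel.
- lens (a point): Point straight below the microscope's lens, at the height of the nest's floor; the nest arrives here after one full turn of the wheel. The lens is 175 mm above the bench; the upright microscope tube (60 mm diameter) with its camera reaches up to 385 mm, on a column 105 mm beyond it, away from the robot.
- crank_grip (a point): Middle of the crank handle, 93 mm above the bench: upright black cylinder, 22 mm diameter, 56 mm high, that spins freely on its own axis, so a grip can keep its heading. It stands on a level steel handwheel (116 mm diameter, top at 63 mm, hub 10 mm higher) on the carousel's +y side. The wheel's upright axis lies 45 mm along this frame's +x, away from the robot at the start. A white line marks home.
- wheel (a joint): Handwheel angle, rad: 0 at the start, handle at the home mark, growing counter-clockwise seen from above; a full turn is 6.283. Geared to the carousel, which turns the same way a quarter turn per wheel turn. Needs 2 to 4 N at the handle, stays where left, has no catch or stop at the mark and turns on if pushed; blocked just behind the start.

How it is judged:
On the way, in this order (a step that is already met when the one before it is completed fails the run):
1. the squat cup stands upright in the open nest while the wheel is still at its home mark (horizontal distance between cup_mid and nest below 0.014 m and z of cup_mid in the frame of nest between 0.025 and 0.035 m and angle between cup_mid's own z axis and vertical below 0.17 rad and value of joint wheel between -0.2 and 0.2 rad), for 0.2 s.
2. the wheel passes through its half turn with the cup still standing in the nest (horizontal distance between cup_mid and nest below 0.014 m and z of cup_mid in the frame of nest between 0.025 and 0.035 m and angle between cup_mid's own z axis and vertical below 0.17 rad and value of joint wheel between 2.8 and 4.2 rad), for 0.05 s.
At the end, for the whole second after the job is handed in: The wheel stands still within 0.26 rad (15 degrees) of exactly one full turn (6.283) and the squat cup stands in the nest: upright within 10 degrees, its centre within 14 mm of the nest's axis and 25 to 35 mm above the nest's floor, and within 25 mm sideways of the point below the lens (horizontal distance between cup_mid and nest below 0.014 m and z of cup_mid in the frame of nest between 0.025 and 0.035 m and angle between cup_mid's own z axis and vertical below 0.17 rad and value of joint wheel between 6.0232 and 6.5432 rad and horizontal distance between cup_mid and lens below 0.025 m and velocity of joint wheel between -0.05 and 0.05 rad/s); the robot touches nothing.
It fails at once if the wheel is run on more than 0.5 rad (about 29 degrees) past one full turn (value of joint wheel above 6.783 rad).
It also fails if it takes over 67 s, if anything falls off the work surface, if the arm or the gripper's body presses on something with over 40 N, if the wrist force passes 120 N, or if a joint passes its speed limit or range.

ROBOT

A 7-joint arm with a two-finger parallel gripper is mounted at the origin on the work surface. World frame = base frame: x ahead of the robot, y to its left, z up, the work surface at z = 0. Lengths are in m, angles in rad, forces in N, time in s.
With the tool pointing down it reaches from about 0.425 to 0.875 m from the base axis. Payload 4.7 kg.
Tool frame: the origin (TCP) lies at the very end of the fingers, on their centre line; the grasp point (between the pads) lies 19 mm behind it (ctrl.grasp_offset is the distance from the TCP to the grasp point, in m); z points along the fingers, y is the direction in which the jaws open and shut (so a half turn about z gives the same grasp; the last joint's range is limited). The gripper opens to 87 mm and grips with 3 to 60 N. Pads are 19 mm wide; open, the fingers measure 117 mm over their backs; the gripper's body (75 mm by 190 mm) begins 51 mm behind the grasp point.
Start: joints at [1.311, 0.321, -0.07, 1.45, 0.023, 1.371, -0.057], TCP at [0.176, -0.626, 0.223] pointing down, gripper open.
Joint ranges: [-2.86, 2.86], [-0.3, 2.09], [-1.38, 1.24], [0.06, 2.45], [-1.56, 4.7], [0.09, 2.05], [-2.69, 2.69]. Speed limits (rad/s): [2.57, 2.57, 3.14, 3.14, 3.14, 3.14, 3.14].

INTERFACE

Orientations are given as a rotation vector (axis times angle).
In Python, from bench import ctrl gives the robot as it stands.
- The arm moves only by the shell command python3 -m creep 'ROWS' [FORCE]. ROWS is JSON, a list that holds one entry, the list of rows, each a list of 7 numbers: the opening, from 0 (shut) to 1 (fully open), then the shift along the tool's x, y, z in mm, then the turn, a rotation vector about the tool's x, y, z in rad. In form: [[[grip, dx, dy, dz, rx, ry, rz], ...]]. A call has 1 to 5 rows; each row is the pose to reach, as a shift and turn from the pose commanded when the call began, along the tool's axes at that moment; what a row does not reach only later rows make up. A row lasts 1/10 s, in which the tool goes at most 50 mm and 8.59 degrees, less where a joint would pass 70% of its speed; a pose out of reach is approached as far as the arm can. A call with a gripper value outside its range is refused whole. The fingers move at their own pace and stop on an object; FORCE is the grip in N (left out, the last holds). Time passes only in rows, so rows that repeat a pose let the fingers close. It gives the time, the measured TCP pose, the force and the opening at its end, in the units of the state.
- ctrl.get_state(): the state, without advancing time (a new reading comes with each control period).
- ctrl.get_image(name): name is "scene" or "top"; returns the picture (480x640x3 uint8, red, green, blue); there is no depth.
- ctrl.camera_params(name): a dict with "K" (3x3 intrinsics, pixels), "pose" (4x4, takes a point from camera to world coordinates). Camera axes: x right, y down, z forward; pixel columns grow to the right and rows downward; lengths in m; the calibration is good to about 2 mm. A picture is of the moment at which its call begins. camera_params takes no time and is no camera call.
- ctrl.close_job(): hands the job in, once; it reports no verdict.
The state is a dict: "time": time; "joint_positions": joint angles; "qd": joint speeds; "joint_torque": joint torques, N m; "position": TCP position; "tool_rot": TCP orientation; "ft_force": force on the tool from outside, world axes, zero at the start; "torque": the same for the moment, N m; "grip_width": opening from 0.0 (shut) to 1.0 (fully open).
Only numpy, scipy, OpenCV 4.12 (cv2) and the standard library are available. Lean on these libraries where they do the work, as an engineer would, in place of code of your own. Each camera call takes 0.05 s, during which the arm holds its last target. There are 200 camera calls.

## Working session

There is one attempt and no reset: what is moved stays moved. The work goes in short steps, Python scripts to look and compute and a shell command to move; the robot and the scene stay as the last step left them, time stands still between calls to the robot, and variables do not carry over. Pictures are saved under pics/ and viewed, about 8 in all and at most 12, crops included, and the job is handed in when it is done.

```bash
mkdir -p pics; ls; python3 - <<'E'
from bench import ctrl
import cv2,numpy as np
for n in("scene","top"):
    cv2.imwrite(f"pics/{n}0.png",ctrl.get_image(n)[...,::-1]);p=ctrl.camera_params(n);print(n,np.round(p["K"],1).tolist(),np.round(p["pose"],3).tolist())
s=ctrl.get_state();print(s)
E
```

```text
pics
scene [[457.8, 0.0, 315.3], [0.0, 457.8, 244.5], [0.0, 0.0, 1.0]] [[-0.954, 0.215, -0.209, 0.751], [0.3, 0.675, -0.674, 0.617], [-0.004, -0.706, -0.708, 0.744], [0.0, 0.0, 0.0, 1.0]]
top [[560.4, 0.0, 321.2], [0.0, 560.4, 241.5], [0.0, 0.0, 1.0]] [[0.029, -0.998, 0.05, 0.48], [-1.0, -0.028, 0.006, -0.032], [-0.004, -0.05, -0.999, 1.265], [0.0, 0.0, 0.0, 1.0]]
{'time': 0.1, 'joint_positions': array([ 1.31109713,  0.32176583, -0.07010509,  1.4515494 ,  0.02260642,
        1.37078607, -0.05692122]), 'qd': array([ 0.00088061, -0.00066599,  0.00046952, -0.00268783,  0.00019233,
        0.0020827 , -0.001267  ]), 'joint_torque': array([-3.28323868e-04, -4.92570162e+01, -4.05758740e-01, -3.13398314e+01,
       -6.40928792e-02,  3.96072585e-02,  7.96867016e-05]), 'position': array([ 0.17558522, -0.62532616,  0.22156183]), 'tool_rot': array([-3.11051924e+00, -4.28552190e-01,  5.11393860e-04]), 'ft_force': array([-0.18162476,  0.71445479, -1.25593614]), 'torque': array([-0.03787342,  0.02183014, -0.079094  ]), 'grip_width': 1.0022783202274352}
```

View pics/scene0.png

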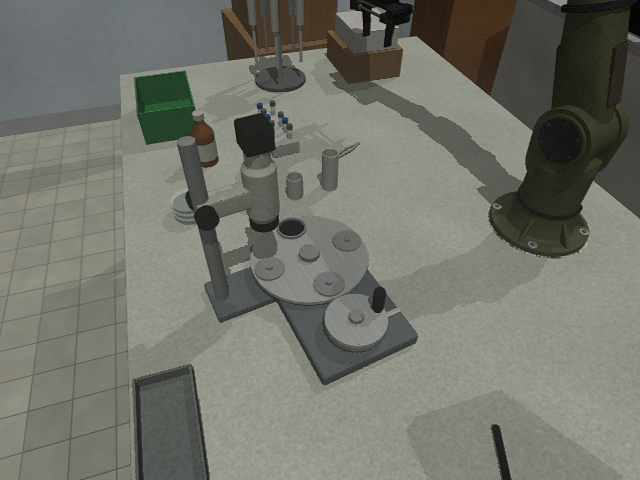

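View pics/top0.png

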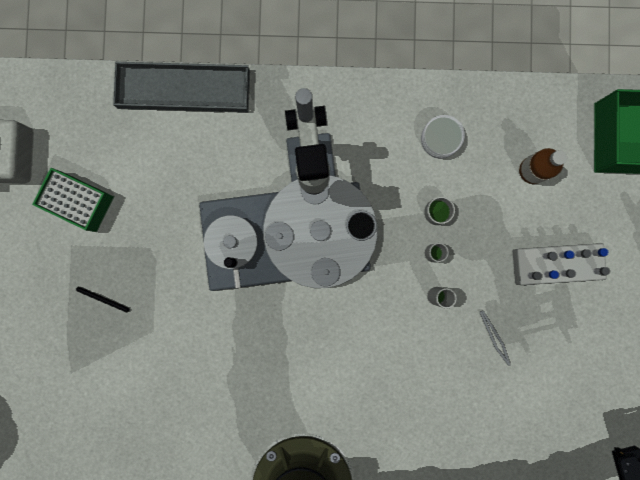

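Top view, from top to bottom in the cup row: wide (440,211), squat (438,253), tall (445,297). The nest is at (361,226) and the handle at (231,262). In the scene view the squat cup is at (295,186), the tall one at (330,170), the nest at (292,228) and the handle at (378,299). Next I'll look at enlarged crops.

```bash
python3 - <<'E'
import cv2,numpy as np
a=cv2.imread("pics/top0.png")[180:320,195:465];b=cv2.imread("pics/scene0.png")
A=cv2.resize(a,None,fx=2.9,fy=2.9,interpolation=cv2.INTER_CUBIC)
cv2.imwrite("pics/cropA.png",A)
B1=cv2.resize(b[145:245,265:345],None,fx=5,fy=5,interpolation=cv2.INTER_CUBIC)
B2=cv2.resize(b[275:375,320:400],None,fx=5,fy=5,interpolation=cv2.INTER_CUBIC)
cv2.imwrite("pics/cropB.png",np.hstack([B1[:,:400],B2]))
E
```

```text
(no output)
```

View pics/cropA.png

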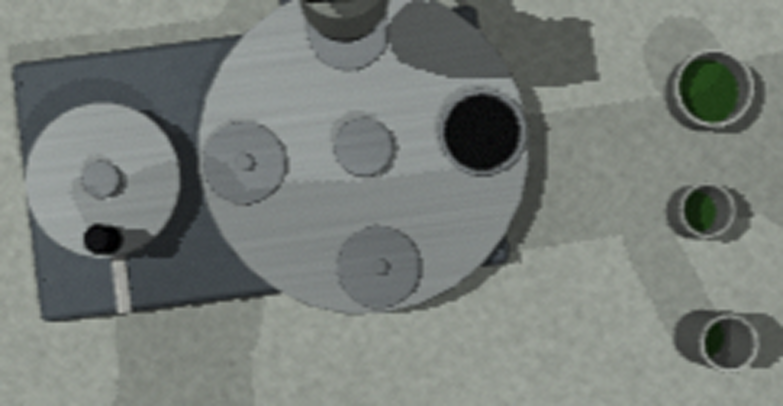

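View pics/cropB.png

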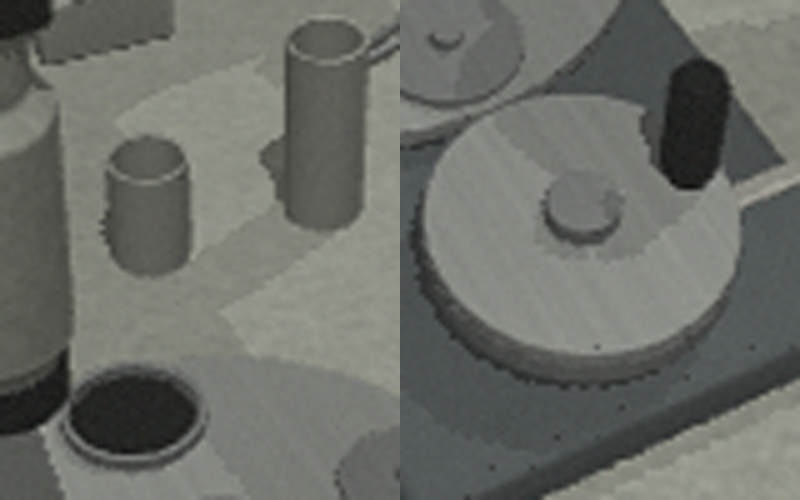

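The crops show, in crop pixels, the squat cup rim at A(708,211)/B(147,161), the nest rim at A(482,131)/B(135,415), the wheel at A(103,180)/B(582,225), the hub at A(103,178)/B(582,200) and the handle top at A(103,240)/B(698,75). I'll triangulate from these.

```bash
cat > h.py <<'E'
from bench import ctrl
import numpy as np, cv2
from scipy.spatial.transform import Rotation as R
def ray(n,uv):
    p=ctrl.camera_params(n);K=np.array(p["K"]);T=np.array(p["pose"])
    d=T[:3,:3]@np.linalg.solve(K,[*uv,1]);return T[:3,3],d/np.linalg.norm(d)
def plane(n,uv,z):
    o,d=ray(n,uv);return o+d*(z-o[2])/d[2]
def tri(a,b):
    (o,d),(p,e)=ray("top",a),ray("scene",b)
    s=np.linalg.lstsq(np.c_[d,-e],p-o,rcond=None)[0];P,Q=o+d*s[0],p+e*s[1]
    return (P+Q)/2,np.linalg.norm(P-Q)
def rel(target,rot=None):
    """shift (mm) of TCP to world target in tool axes now"""
    s=ctrl.get_state();M=R.from_rotvec(s["tool_rot"]).as_matrix()
    return np.round(1000*M.T@(np.array(target)-s["position"]),1)
E
python3 - <<'E'
from h import *
A=lambda x,y:((x+.5)/2.9+194.5,(y+.5)/2.9+179.5)
B1=lambda x,y:((x+.5)/5+264.5,(y+.5)/5+144.5)
B2=lambda x,y:((x-400+.5)/5+319.5,(y+.5)/5+274.5)
for n,a,b,h in[("squat rim",A(708,211),B1(147.5,161),.06),("tall rim",A(729,341),B1(327,42),.105),("nest rim",A(482,131),B1(135,415),.053),("handle top",A(103,242),B2(698,74),.121),("wheel",A(103,180),B2(582,225),.063),("hub",A(103,178),B2(582,197),.073)]:
    P,e=tri(a,b);print(n,P.round(4),round(e,4),"top@h",plane("top",a,h).round(4)[:2],"sc@h",plane("scene",b,h).round(4)[:2])
print("wide",plane("top",A(713,90),.045),"car hub",plane("top",A(365,146),.065))
g=cv2.imread("pics/top0.png");m=(g.max(2)<45).astype(np.uint8)
n,_,st,c=cv2.connectedComponentsWithStats(m)
for i in range(1,n):
    if st[i,4]>30:print(st[i],c[i].round(1))
print(R.from_rotvec(ctrl.get_state()["tool_rot"]).as_matrix().round(3))
E
```

```text
squat rim [ 0.5254 -0.2793  0.0577] 0.0028 top@h [ 0.524  -0.2784] sc@h [ 0.5275 -0.2769]
tall rim [ 0.4308 -0.2862  0.1039] 0.001 top@h [ 0.4304 -0.2857] sc@h [ 0.4318 -0.2848]
nest rim [ 0.5797 -0.1102  0.0508] 0.0006 top@h [ 0.5793 -0.11  ] sc@h [ 0.5805 -0.108 ]
handle top [0.4893 0.1593 0.1151] 0.0032 top@h [0.4878 0.1591] sc@h [0.4932 0.163 ]
wheel [0.5349 0.1708 0.0593] 0.0015 top@h [0.5341 0.1704] sc@h [0.5367 0.1729]
hub [0.5354 0.1685 0.0736] 0.0007 top@h [0.5351 0.1688] sc@h [0.5355 0.168 ]
wide [ 0.61580151 -0.28355633  0.045     ] car hub [ 0.56468891 -0.02294818  0.065     ]
[115  64 132  39 635] [165.2  71.7]
[115  69 135  43 460] [191.2 105.4]
[ 595   91   45   83 1565] [608.4 138.8]
[619  92  21  13 262] [629.4  98. ]
[301 102  11  20 157] [306.6 112. ]
[315 106  12  20 201] [320.2 115.8]
[285 110  13  20 199] [290.9 119.4]
[ 295  143   34   38 1061] [311.9 162. ]
[531 157  18  22  67] [536.2 170.7]
[ 35 171  18  33  57] [ 44.  186.2]
[ 87 192  26  39 380] [ 99.8 212.2]
[430 201  11  18  54] [432.8 207.9]
[348 213  26  26 515] [360.7 225.2]
[239 218  25  51 333] [255.5 248.8]
[431 245   8  15  69] [434.6 251.6]
[224 258  14  10 105] [230.3 262.1]
[ 76 287  54  25 295] [102.9 299.2]
[439 291   7  12  58] [441.6 296.2]
[ 268  436   83   44 1990] [308.8 465.3]
[612 446  28  34 796] [627.1 462.3]
[[ 0.963  0.27  -0.001]
 [ 0.27  -0.963  0.002]
 [-0.    -0.002 -1.   ]]
```

Every point agrees with the given heights and sizes to within a few mm. The indexer is turned by about +10°, with the handle at (0.490, 0.162) and the wheel at (0.535, 0.170). Next is the approach above the squat cup.

```bash
python3 -c "
from h import *
print(rel([.525,-.278,.22]),ctrl.get_state()['joint_positions'].round(2))"
```

```text
[ 430.3 -239.9    1.9] [ 1.31  0.32 -0.07  1.45  0.02  1.37 -0.06]
```

```bash
for i in 1; do python3 -m creep '[[[1,43,-24,0,0,0,0],[1,86,-48,0,0,0,0],[1,129,-72,0,0,0,0],[1,172,-96,0,0,0,0],[1,215,-120,0,0,0,0]]]' 20; done; python3 -m creep '[[[1,43,-24,0,0,0,0],[1,86,-48,0,0,0,0],[1,129,-72,0,0,0,0],[1,172,-96,0,0,0,0],[1,215,-120,2,0,0,0]]]' 20; python3 -c "
from h import *
print(rel([.525,-.278,.12]),ctrl.get_state()['joint_positions'].round(2))"
```

```text
time: 0.6
position: [0.3512, -0.4504, 0.2222]
tool_rot: [-3.112, -0.428, 0.001]
ft_force: [0.5, -1.4, 0.5]
grip_width: 1.0
time: 1.1
position: [0.5258, -0.277, 0.2206]
tool_rot: [3.112, 0.428, 0.0]
ft_force: [1.3, -0.7, 0.5]
grip_width: 1.001
[ -1.1   0.7 100.6] [ 0.77  0.23 -0.39  1.59  0.09  1.34 -0.92]
```

```bash
python3 -m creep '[[[1,-1,0,35,0,0,0],[1,-1,0,75,0,0,0],[1,-1,0,115,0,0,0],[1,-1,0,155,0,0,0],[1,-1,0,180,0,0,0]]]' 20; python3 -m creep '[[[1,0,0,10,0,0,0],[1,0,0,14,0,0,0],[1,0,0,14,0,0,0]]]' 20; python3 -c "
from h import *
cv2.imwrite('pics/g1.png',np.hstack([cv2.resize(ctrl.get_image('scene')[110:260,230:400,::-1],None,fx=3,fy=3)]))"
```

```text
time: 1.6
position: [0.5216, -0.2777, 0.0368]
tool_rot: [-3.109, -0.429, 0.006]
ft_force: [-0.3, -0.1, -0.0]
grip_width: 1.001
time: 1.9
position: [0.5244, -0.279, 0.0272]
tool_rot: [3.112, 0.429, 0.001]
ft_force: [-0.1, -0.1, 0.6]
grip_width: 1.002
```

View pics/g1.png

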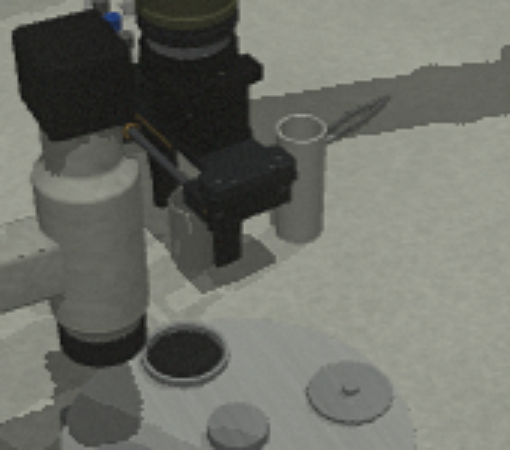

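The fingers straddle the squat cup at crop (190,235), and the tall cup at (300,180) is clear. Closing the jaws now.

```bash
python3 -m creep '[[[0.3,0,0,0,0,0,0],[0.3,0,0,0,0,0,0],[0.3,0,0,0,0,0,0],[0.3,0,0,0,0,0,0],[0.3,0,0,0,0,0,0]]]' 15; python3 -m creep '[[[0.3,0,0,0,0,0,0],[0.3,0,0,-10,0,0,0],[0.3,0,0,-40,0,0,0],[0.3,0,0,-75,0,0,0],[0.3,0,0,-110,0,0,0]]]' 15;  python3 -c "
from h import *
print(rel([.580,-.110,.14]),ctrl.get_state()['joint_positions'].round(2))"
```

```text
time: 2.45
position: [0.5239, -0.2788, 0.0267]
tool_rot: [3.112, 0.429, 0.0]
ft_force: [0.5, 0.3, 0.6]
grip_width: 0.63
time: 2.95
position: [0.5236, -0.2785, 0.1381]
tool_rot: [-3.112, -0.429, 0.001]
ft_force: [0.5, -0.8, 0.2]
grip_width: 0.488
[  99.9 -146.9   -1.9] [ 0.77  0.28 -0.38  1.69  0.11  1.19 -0.94]
```

```bash
python3 -m creep '[[[0.3,0,0,0,0,0,0],[0.3,0,0,0,0,0,0],[0.3,0,0,0,0,0,0]]]' 15; python3 -c "
from h import *
cv2.imwrite('pics/g2.png',cv2.resize(ctrl.get_image('scene')[80:260,230:400,::-1],None,fx=3,fy=3))"
```

```text
time: 3.25
position: [0.523, -0.2784, 0.1355]
tool_rot: [-3.111, -0.429, 0.003]
ft_force: [0.2, -0.5, -0.7]
grip_width: 0.485
```

View pics/g2.png

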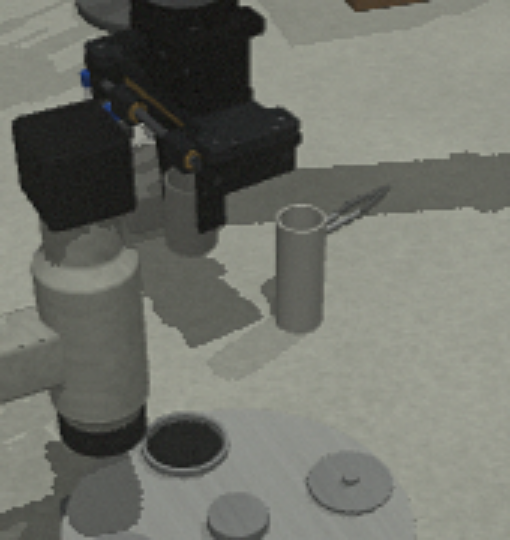

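The cup is held upright, with its bottom front edge at crop (193,254). I'll work out how far the cup's bottom hangs below the TCP.

```bash
python3 -c "
from h import *
for v in (253,254,255):
    o,d=ray('scene',(230+193/3,80+v/3)); t=(-.258-o[1])/d[1]; print((o+d*t).round(4))
o,d=ray('scene',(230+186/3,80+168/3)); t=(-.2989-o[1])/d[1]; print('top back',(o+d*t).round(4))
print(rel([.580,-.110,.14]))"
```

```text
[ 0.5302 -0.258   0.1104]
[ 0.5303 -0.258   0.1095]
[ 0.5303 -0.258   0.1086]
top back [ 0.5226 -0.2989  0.1617]
[ 100.6 -146.6   -4.8]
```

```bash
python3 -m creep '[[[0.3,20,-30,-5,0,0,0],[0.3,45,-66,-5,0,0,0],[0.3,70,-103,-5,0,0,0],[0.3,90,-132,-5,0,0,0],[0.3,101,-147,-5,0,0,0]]]' 15; python3 -m creep '[[[0.3,0,0,0,0,0,0],[0.3,0,0,0,0,0,0]]]' 15;  python3 -c "
from h import *
print(rel([.580,-.110,.082]))
cv2.imwrite('pics/g3.png',np.hstack([cv2.resize(ctrl.get_image('scene')[100:280,230:362,::-1],None,fx=3,fy=3),cv2.resize(ctrl.get_image('top')[130:310,270:400,::-1],None,fx=3,fy=3)]))"
```

```text
time: 3.8
position: [0.5813, -0.1049, 0.1402]
tool_rot: [-3.108, -0.437, 0.002]
ft_force: [0.4, 0.0, -0.4]
grip_width: 0.483
time: 4.0
position: [0.5805, -0.1104, 0.1403]
tool_rot: [-3.112, -0.429, 0.004]
ft_force: [0.1, -0.2, -0.3]
grip_width: 0.487
[-0.2 -0.5 58.3]
```

View pics/g3.png

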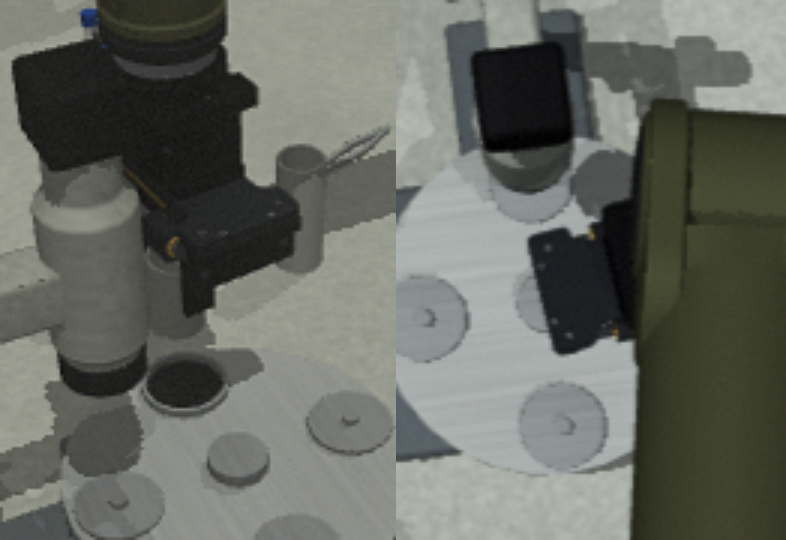

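The cup at crop (178,300) hangs over the nest at (186,380), and the gripper is clear of the microscope. Lowering it.

```bash
python3 -m creep '[[[0.3,0,0,20,0,0,0],[0.3,0,0,40,0,0,0],[0.3,0,0,54,0,0,0],[0.3,0,0,60,0,0,0],[0.3,0,0,60,0,0,0]]]' 15; python3 -m creep '[[[0.3,0,0,3,0,0,0],[0.3,0,0,5,0,0,0],[0.3,0,0,5,0,0,0]]]' 15; python3 -m creep '[[[0.3,0,0,1,0,0,0],[0.3,0,0,1,0,0,0]]]' 15;python3 -c "
from h import *
cv2.imwrite('pics/g4.png',cv2.resize(ctrl.get_image('scene')[140:270,230:360,::-1],None,fx=4,fy=4))"
```

```text
time: 4.6
position: [0.5805, -0.1106, 0.0806]
tool_rot: [-3.112, -0.427, 0.003]
ft_force: [0.1, -0.3, -0.8]
grip_width: 0.485
time: 4.9
position: [0.5816, -0.1099, 0.0769]
tool_rot: [3.112, 0.429, 0.001]
ft_force: [-0.4, -0.5, -1.0]
grip_width: 0.489
time: 5.1
position: [0.5815, -0.1099, 0.0757]
tool_rot: [3.112, 0.429, 0.0]
ft_force: [-0.3, -0.0, -0.6]
grip_width: 0.485
```

View pics/g4.png

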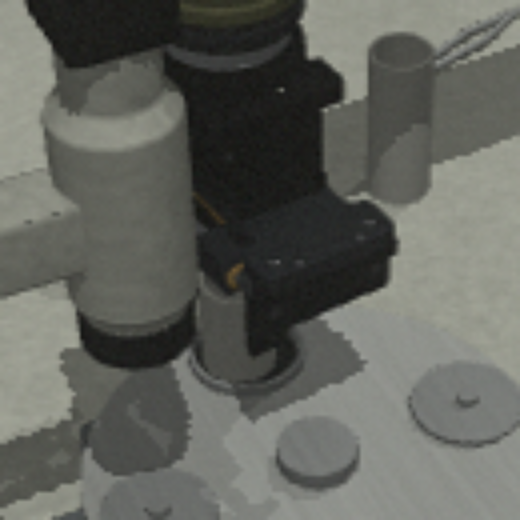

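The cup's lower end is inside the rim, which is centred near (246,350), with the cup at about x 240. I'll lower it to contact.

```bash
python3 -m creep '[[[0.3,0,0,1.5,0,0,0],[0.3,0,0,1.5,0,0,0]]]' 15; python3 -m creep '[[[0.3,0,0,1,0,0,0],[0.3,0,0,1,0,0,0]]]' 15; python3 -m creep '[[[0.3,0,0,1,0,0,0],[0.3,0,0,1,0,0,0]]]' 15
```

```text
time: 5.35
position: [0.5819, -0.11, 0.0747]
tool_rot: [3.112, 0.429, 0.002]
ft_force: [0.4, -0.4, 2.9]
grip_width: 0.487
time: 5.55
position: [0.5822, -0.1102, 0.0743]
tool_rot: [3.111, 0.428, 0.003]
ft_force: [-0.9, -1.1, 6.4]
grip_width: 0.491
time: 5.75
position: [0.5824, -0.1106, 0.0738]
tool_rot: [3.111, 0.428, 0.003]
ft_force: [-1.3, -0.9, 7.9]
grip_width: 0.485
```

```bash
python3 -m creep '[[[0.3,0,0,-2,0,0,0],[1,0,0,-2,0,0,0],[1,0,0,-2,0,0,0],[1,0,0,-2,0,0,0],[1,0,0,-2,0,0,0]]]' 15; python3 -m creep '[[[1,0,0,0,0,0,0],[1,0,0,0,0,0,0],[1,0,0,0,0,0,0],[1,0,0,0,0,0,0],[1,0,0,0,0,0,0]]]' 15; python3 -m creep '[[[1,0,0,-15,0,0,0],[1,0,0,-40,0,0,0],[1,0,0,-70,0,0,0],[1,0,0,-100,0,0,0],[1,0,0,-125,0,0,0]]]';python3 -c "
from h import *
cv2.imwrite('pics/g5.png',cv2.resize(ctrl.get_image('scene')[140:270,230:360,::-1],None,fx=4,fy=4))
print(rel([.580,-.110,.2]),rel([.490,.162,.2]),ctrl.get_state()['joint_positions'].round(2))"
```

```text
time: 6.25
position: [0.5811, -0.1098, 0.0737]
tool_rot: [-3.112, -0.429, 0.001]
ft_force: [-0.6, 0.1, 0.1]
grip_width: 0.763
time: 6.75
position: [0.5813, -0.1099, 0.074]
tool_rot: [3.112, 0.429, -0.0]
ft_force: [0.2, 0.0, -0.6]
grip_width: 1.0
time: 7.25
position: [0.5819, -0.1098, 0.2022]
tool_rot: [3.111, 0.429, 0.004]
ft_force: [0.3, 0.2, -0.6]
grip_width: 1.003
[-4.1 -1.2  6.7] [ -17.1 -287.4    5.2] [ 0.56  0.24 -0.49  1.61  0.12  1.31 -1.24]
```

View pics/g5.png

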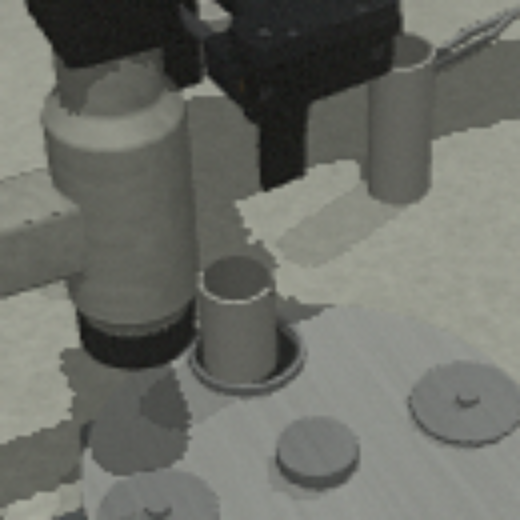

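The cup stands upright in the nest, with its base at about (240,365) against the rim centre at (246,350). Moving over to the handle.

```bash
python3 -m creep '[[[1,-2,-40,0,0,0,0],[1,-4,-85,0,0,0,0],[1,-7,-130,0,0,0,0],[1,-9,-175,0,0,0,0],[1,-12,-220,0,0,0,0]]]' 20; python3 -m creep '[[[1,-2,-30,0,0,0,0],[1,-5,-67,0,0,0,0],[1,-5,-67,0,0,0,0],[1,-5,-67,0,0,0,0]]]' 20; python3 -c "
from h import *
print(rel([.490,.162,.135]),ctrl.get_state()['joint_positions'].round(2))
cv2.imwrite('pics/g6.png',np.hstack([cv2.resize(ctrl.get_image('scene')[200:380,290:420,::-1],None,fx=3,fy=3),cv2.resize(ctrl.get_image('top')[170:350,170:300,::-1],None,fx=3,fy=3)]))"
```

```text
time: 7.8
position: [0.5098, 0.1004, 0.2002]
tool_rot: [3.112, 0.429, 0.003]
ft_force: [0.8, 0.5, 1.1]
grip_width: 1.002
time: 8.2
position: [0.4873, 0.1627, 0.2]
tool_rot: [3.111, 0.433, 0.002]
ft_force: [1.2, -0.5, -0.0]
grip_width: 1.0
[ 2.4  1.3 65. ] [ 0.29  0.08 -0.7   1.8   0.06  1.28 -1.71]
```

View pics/g6.png

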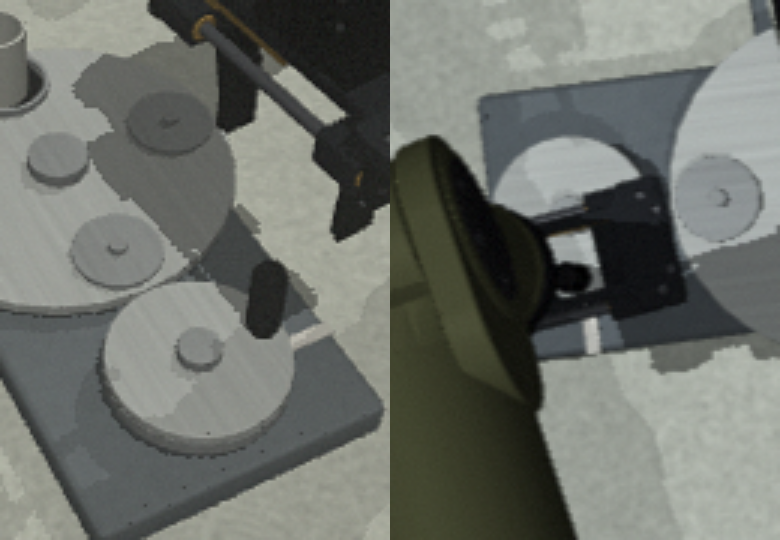

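The handle at scene crop (265,300) and top crop (572,277) sits between the open fingers. I'll descend and grip it.

```bash
python3 -m creep '[[[1,2,1,25,0,0,0],[1,2,1,55,0,0,0],[1,2,1,85,0,0,0],[1,2,1,110,0,0,0],[1,2,1,116,0,0,0]]]' 20; python3 -m creep '[[[0,0,0,0,0,0,0],[0,0,0,0,0,0,0],[0,0,0,0,0,0,0],[0,0,0,0,0,0,0],[0,0,0,0,0,0,0]]]' 20; python3 -m creep '[[[0,0,0,0,0,0,0],[0,0,0,0,0,0,0],[0,0,0,0,0,0,0],[0,0,0,0,0,0,0],[0,0,0,0,0,0,0]]]' 20
```

```text
time: 8.8
position: [0.488, 0.159, 0.0802]
tool_rot: [3.112, 0.425, -0.009]
ft_force: [-1.4, -0.1, 0.4]
grip_width: 1.002
time: 9.3
position: [0.4901, 0.1615, 0.0838]
tool_rot: [3.112, 0.429, 0.002]
ft_force: [-0.9, -0.9, -0.5]
grip_width: 0.633
time: 9.8
position: [0.4895, 0.1617, 0.083]
tool_rot: [-3.112, -0.429, 0.0]
ft_force: [-0.9, 0.4, 0.2]
grip_width: 0.245
```

The handle is gripped, at 21 mm width. Computing the circle in tool axes.

```bash
cat > circ.py <<'E'
from h import *
M=R.from_rotvec(ctrl.get_state()["tool_rot"]).as_matrix()
P=lambda a:45*np.array([np.cos(np.radians(190+a)),np.sin(np.radians(190+a)),0])
for b in range(0,360,50):
    print(b,[(M.T@(P(b+k)-P(b)))[:2].round(1).tolist() for k in(10,20,30,40,50)])
E
python3 circ.py
```

```text
0 [[-0.1, 7.8], [1.2, 15.6], [3.8, 23.0], [7.6, 29.8], [12.6, 35.9]]
50 [[5.9, 5.1], [12.7, 9.1], [20.0, 11.9], [27.7, 13.4], [35.6, 13.4]]
100 [[7.7, -1.3], [15.1, -3.9], [22.0, -7.7], [28.1, -12.7], [33.2, -18.6]]
150 [[4.0, -6.7], [6.8, -14.1], [8.2, -21.8], [8.3, -29.6], [7.1, -37.4]]
200 [[-2.6, -7.4], [-6.4, -14.2], [-11.4, -20.3], [-17.3, -25.4], [-24.1, -29.4]]
250 [[-7.3, -2.8], [-15.0, -4.2], [-22.9, -4.3], [-30.6, -3.1], [-38.0, -0.5]]
300 [[-6.8, 3.8], [-12.9, 8.8], [-18.0, 14.8], [-22.0, 21.5], [-24.8, 28.8]]
350 [[-1.5, 7.7], [-1.6, 15.6], [-0.3, 23.3], [2.3, 30.7], [6.1, 37.5]]
```

```bash
python3 -m creep '[[[0,0,8,0,0,0,0],[0,1,15.5,0,0,0,0],[0,4,23,0,0,0,0],[0,7.5,30,0,0,0,0],[0,12.5,36,0,0,0,0]]]' 20; python3 -c "
from h import *
p=ctrl.get_state()['position'][:2]-[.535,.170];print(np.hypot(*p),np.degrees(np.arctan2(p[1],p[0]))%360-190)
cv2.imwrite('pics/w1.png',cv2.resize(ctrl.get_image('scene')[180:380,230:420,::-1],None,fx=3,fy=3))"
```

```text
time: 10.3
position: [0.5119, 0.13, 0.083]
tool_rot: [-3.111, -0.428, -0.0]
ft_force: [-0.8, 6.3, -0.7]
grip_width: 0.245
0.04621284195578191 49.94008681671454
```

View pics/w1.png

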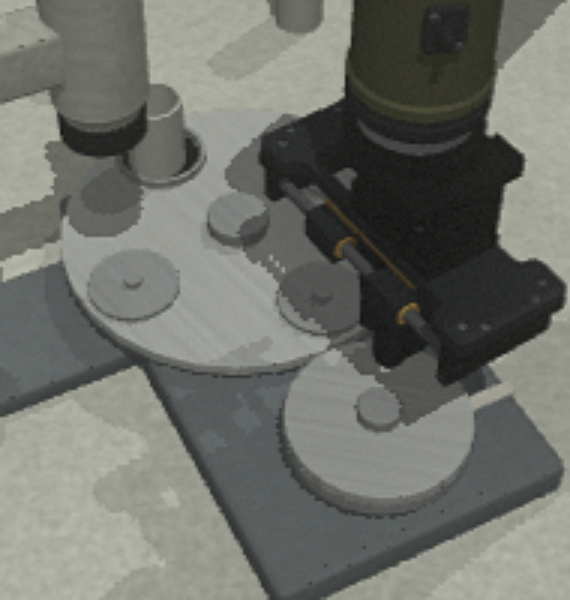

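The wheel follows, the nest has moved toward the lens, and the cup at (160,140) still stands. Continuing.

```bash
python3 -m creep '[[[0,6,5,0,0,0,0],[0,12.5,9,0,0,0,0],[0,20,12,0,0,0,0],[0,27.5,13.5,0,0,0,0],[0,35.5,13.5,0,0,0,0]]]' 20;python3 -m creep '[[[0,7.5,-1.5,0,0,0,0],[0,15,-4,0,0,0,0],[0,22,-7.5,0,0,0,0],[0,28,-12.5,0,0,0,0],[0,33.5,-18.5,0,0,0,0]]]' 20; python3 -c "
from h import *
p=ctrl.get_state()['position'][:2]-[.535,.170];print(np.hypot(*p),np.degrees(np.arctan2(p[1],p[0]))%360-190)"
```

```text
time: 10.85
position: [0.5484, 0.1267, 0.083]
tool_rot: [-3.112, -0.429, 0.005]
ft_force: [-4.7, 3.6, 4.2]
grip_width: 0.245
time: 11.35
position: [0.5753, 0.1515, 0.0829]
tool_rot: [3.109, 0.427, -0.008]
ft_force: [-6.8, -1.6, 7.2]
grip_width: 0.24
0.044343289045938476 145.37629200642675
```

```bash
python3 -m creep '[[[0,4,-6.5,0,0,0,0],[0,7,-14,0,0,0,0],[0,8,-22,0,0,0,0],[0,8.5,-29.5,0,0,0,0],[0,7,-37.5,0,0,0,0]]]' 20;python3 -m creep '[[[0,-2.5,-7.5,0,0,0,0],[0,-6.5,-14,0,0,0,0],[0,-11.5,-20.5,0,0,0,0],[0,-17.5,-25.5,0,0,0,0],[0,-24,-29.5,0,0,0,0]]]' 20; python3 -c "
from h import *
p=ctrl.get_state()['position'][:2]-[.535,.170];print(np.hypot(*p),np.degrees(np.arctan2(p[1],p[0]))%360-190)"
```

```text
time: 11.85
position: [0.5742, 0.1894, 0.083]
tool_rot: [3.11, 0.425, 0.001]
ft_force: [0.3, -3.9, 2.4]
grip_width: 0.245
time: 12.35
position: [0.5416, 0.2139, 0.083]
tool_rot: [-3.112, -0.429, -0.001]
ft_force: [3.4, -3.7, 0.4]
grip_width: 0.246
0.044382909470504786 -108.5132867299236
```

```bash
python3 -m creep '[[[0,-7.5,-3,0,0,0,0],[0,-15,-4,0,0,0,0],[0,-23,-4.5,0,0,0,0],[0,-30.5,-3,0,0,0,0],[0,-38,-0.5,0,0,0,0]]]' 20;python3 -m creep '[[[0,-7,4,0,0,0,0],[0,-13,9,0,0,0,0],[0,-18,15,0,0,0,0],[0,-22,21.5,0,0,0,0],[0,-22,21.5,0,0,0,0]]]' 20; python3 -c "
from h import *
p=ctrl.get_state()['position'][:2]-[.535,.170];print(np.hypot(*p),np.degrees(np.arctan2(p[1],p[0]))%360-190, rel([.490,.1619,.083]))
cv2.imwrite('pics/w2.png',cv2.resize(ctrl.get_image('scene')[180:380,230:420,::-1],None,fx=3,fy=3))"
```

```text
time: 12.85
position: [0.5048, 0.204, 0.083]
tool_rot: [-3.111, -0.429, -0.001]
ft_force: [4.4, -0.7, -2.7]
grip_width: 0.244
time: 13.35
position: [0.4891, 0.1756, 0.083]
tool_rot: [3.111, 0.426, -0.003]
ft_force: [1.8, -1.1, -0.7]
grip_width: 0.246
0.046212217683943006 -16.94719961453538 [-2.8 13.4  0. ]
```

View pics/w2.png

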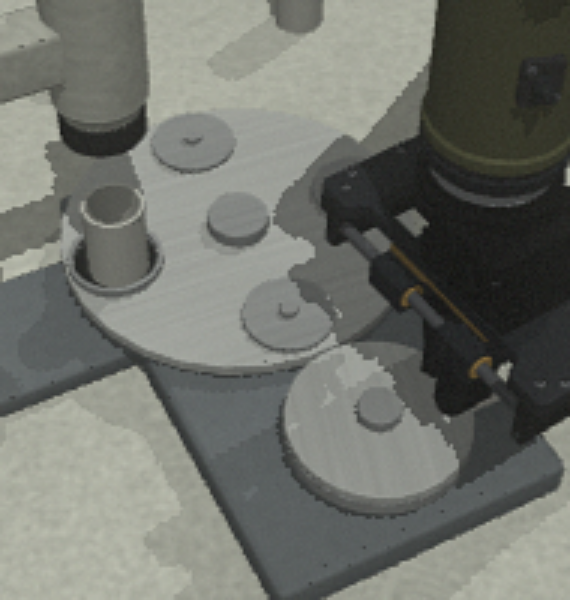

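The cup stands in the nest at (115,240), and the wheel is at about 343°. Finishing the last part, then checking the position before letting go.

```bash
python3 -m creep '[[[0,-2.5,7,0,0,0,0],[0,-3,11,0,0,0,0],[0,-3.5,14,0,0,0,0],[0,-3.5,14,0,0,0,0],[0,-3.5,14,0,0,0,0]]]' 20; python3 -c "
from h import *
p=ctrl.get_state()['position'][:2]-[.535,.170];print(np.hypot(*p),np.degrees(np.arctan2(p[1],p[0]))%360-190, rel([.4895,.1617,.083]))"
```

```text
time: 13.9
position: [0.4895, 0.1621, 0.0829]
tool_rot: [3.111, 0.428, -0.003]
ft_force: [-3.1, 0.8, 4.2]
grip_width: 0.244
0.04619013792020357 -0.1871943596384824 [-0.1  0.4 -0.1]
```

The handle is back at its start to within 0.5 mm. Releasing slowly and going up.

```bash
python3 -m creep '[[[1,0,0,0,0,0,0],[1,0,0,0,0,0,0],[1,0,0,0,0,0,0],[1,0,0,0,0,0,0],[1,0,0,0,0,0,0]]]' 20;python3 -m creep '[[[1,0,0,0,0,0,0],[1,0,0,0,0,0,0],[1,0,0,0,0,0,0],[1,0,0,0,0,0,0],[1,0,0,0,0,0,0]]]' 20;python3 -m creep '[[[1,0,0,-15,0,0,0],[1,0,0,-45,0,0,0],[1,0,0,-80,0,0,0],[1,0,0,-120,0,0,0],[1,0,0,-140,0,0,0]]]' 20; python3 -m creep '[[[1,-20,0,-10,0,0,0],[1,-45,0,-10,0,0,0],[1,-60,0,-10,0,0,0],[1,-60,0,-10,0,0,0]]]' 20;python3 -c "
from h import *
cv2.imwrite('pics/e1.png',np.hstack([cv2.resize(ctrl.get_image('scene')[190:390,250:410,::-1],None,fx=2.5,fy=2.5),cv2.resize(ctrl.get_image('top')[140:340,190:350,::-1],None,fx=2.5,fy=2.5)]))"
```

```text
time: 14.4
position: [0.4903, 0.1625, 0.0829]
tool_rot: [3.112, 0.429, 0.0]
ft_force: [-0.4, 0.8, 0.3]
grip_width: 0.613
time: 14.9
position: [0.4903, 0.1626, 0.083]
tool_rot: [3.112, 0.429, -0.0]
ft_force: [-0.8, 0.6, 0.2]
grip_width: 0.982
time: 15.4
position: [0.4917, 0.1636, 0.2279]
tool_rot: [-3.112, -0.43, -0.009]
ft_force: [-0.2, 0.5, -0.3]
grip_width: 1.002
time: 15.8
position: [0.4315, 0.1462, 0.2343]
tool_rot: [3.11, 0.429, 0.003]
ft_force: [-0.1, -0.9, 0.8]
grip_width: 1.0
```

The picture limit is reached, so I'll check with numbers: the handle blob against the first picture, and the cup against the lens.

```bash
python3 - <<'E'
from h import *
a=cv2.imread("pics/scene0.png");b=ctrl.get_image("scene")[...,::-1].copy()
for g in(a,b):
    m=np.zeros((480,640),np.uint8);m[280:316,362:392]=(g[280:316,362:392].max(2)<45)
    n,_,st,c=cv2.connectedComponentsWithStats(m);i=1+st[1:,4].argmax();print("handle",st[i],c[i].round(1))
# nest floor dark blob, rim and cup at new place: expected pixel of lens
hub=np.array([.5647,-.023]);u=np.array([np.cos(np.radians(10)),np.sin(np.radians(10))]);L=hub+.09*u
p=ctrl.camera_params("scene");T=np.linalg.inv(p["pose"])
def pr(x):
    q=p["K"]@(T@[*x,1])[:3];return (q[:2]/q[2]).round(1)
print("lens",L,"px floor",pr([*L,.046]),"cup top",pr([*L,.106]),"rim",pr([*L,.053]))
c=b[215:300,235:310];g=cv2.cvtColor(c,cv2.COLOR_BGR2GRAY)
m=(g<60).astype(np.uint8);n,_,st,ce=cv2.connectedComponentsWithStats(m)
for i in range(1,n):
    if st[i,4]>15:print("dark",st[i]+[235,215,0,0,0],ce[i].round(1)+[235,215])
e=cv2.Canny(g,40,100)
for k in e[::2]:print(''.join('#' if v else '.' for v in k))
E
```

```text
handle [372 287  14  26 266] [378.3 299.4]
handle [372 287  13  26 246] [377.9 299.7]
lens [ 0.6533327  -0.00737166] px floor [270.4 269.5] cup top [268.2 248.9] rim [270.2 267.2]
dark [249 215  30  17 238] [264.1 225.5]
dark [256 264   9  14  46] [258.7 270.3]
dark [255 280  24  20  44] [267.1 292.8]
.............#...........................#.#...............................
.............#..........................##.#...............#...............
..............#.##.#..............###..##..#.....####.........###..........
..............#..##.........##.......##.....####..................##.......
..............#.....####.......####........#........................##.....
...............#..........................##.........................##....
..........#####.#.......................##...........#####.#..........#....
..........#......##...................##....#.........####............#....
..........#..........###........#####.#...#.#.........................#....
..........##..........................#....#..#..................#..##.....
...........#.........................
[... 1770 characters left out ...]
................
....................#...#..................................................
......................#..##...##...........................................
........................#...##.............................................
.........................#....###..........................................
...........................##....##........................................
..............................#.....###....................................
................................#...#...###................................
...................................##...#...###............................
.................................###...............###.....................
```

```bash
python3 -c "
from bench import ctrl
print(ctrl.close_job(),ctrl.get_state()['time'])"
```

```text
the job is handed in; nothing more can be done
the job is handed in; nothing more can be done
```

I put the squat cup upright in the open nest and let go. I then gripped the crank handle and turned the wheel counter-clockwise through one full turn, released it, backed the arm away, and handed the job in at about 16 s of the 67 s allowed. The hand-in gives no verdict, so what follows rests on my own checks.

- **Wheel:** before release, the TCP was back within 0.5 mm of where I first gripped the handle. After release, the handle in the scene picture was within 0.5 px of its first position, about 1°.
- **Cup:** it stood upright in the nest after placing, about 3.5 mm off centre, and was still upright at about 343° of the turn. In the last picture it centres at about pixel column 270, where I expected the lens point at 268–270. The microscope hides the lens point, so I worked it out from the carousel geometry.
- **Forces:** wrist force readings after each call stayed below about 10 N per axis.
- **Disagreements:** the two camera views differed by up to 3 mm for the cup rim and about 6 mm for the handle top.
- **Not seen:** the 12-picture limit ran out before the final view. The end state was therefore checked only by pixel measurement.

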